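Raise the disc-cutter punch for the next sheet

ROBOT

A 6-joint arm with a two-finger parallel gripper is mounted at the origin on the work surface. World frame = base frame: x ahead of the robot, y to its left, z up, the work surface at z = 0. Lengths are in m, angles in rad, forces in N, time in s.
With the tool pointing down it reaches from about 0.325 to 0.9 m from the base axis. Payload 6.1 kg.
Tool frame: the origin (TCP) lies midway between the tips of the shut fingers; the grasp point (between the pads) lies 19 mm behind it; z points along the fingers, y is the line along which they close (so a half turn about z gives the same grasp; the last joint's range is limited). The gripper opens to 87 mm and grips with 3 to 60 N. Pads are 19 mm wide; open, the fingers measure 117 mm over their backs; the gripper's body (75 mm by 190 mm) begins 51 mm behind the grasp point.
Start: joints at [-1.444, 0.22, 1.526, -0, 1.395, -0.126], TCP at [0.156, -0.605, 0.223] pointing down, gripper open.
Joint ranges: [-2.98, 2.98], [-0.91, 2.08], [0.09, 2.57], [-1.24, 4.39], [0.2, 2.65], [-2.68, 2.68]. Speed limits (rad/s): [2.57, 2.57, 3.01, 3.14, 3.14, 3.14].

INTERFACE

Orientations are given as a 3x3 rotation matrix whose columns are the frame's x, y, z axes.
In Python, from cell import ctrl, optics gives the robot as it stands. The module is installed in compiled form; this text tells all that it offers.
- The arm moves only by the shell command python3 -m pendant 'ROWS' [FORCE]. ROWS is a JSON object whose one key "targets" holds a list that holds one entry, the list of rows, each a list of 5 numbers: the opening, from 0 (shut) to 1 (fully open), then the shift along the tool's x, y, z in units of 40 mm (1.0 is 40 mm), then the turn about the tool's z in rad. A call has 1 to 12 rows; each row shifts and turns the commanded pose from where the row before left it, along the tool's axes as they then stand; what a row does not reach is not made up. A row lasts 1/8 s, in which the tool goes at most 62.5 mm and 10.7 degrees, less where a joint would pass 70% of its speed; a pose out of reach is approached as far as the arm can. A call is refused whole if a number of a shift passes 1 or a number of a turn 0.188, either way. A call with a gripper value outside its range is refused whole. The fingers move at their own pace and stop on an object; FORCE is the grip in N (left out, the last holds). Time passes only in rows, so rows that do not move let the fingers close. It gives the time, the measured TCP pose, the force, the opening and the grip force at its end, in the units of the state.
- ctrl.observe(): the state, without advancing time (a new reading comes with each control period).
- optics.camera(name): name is "scene" or "top"; returns a dict with "pixels" (384x512x3 uint8, blue, green, red), "fx", "fy", "cx", "cy" (pixels), "position" and "orientation" of the camera in the world. Camera axes: x right, y down, z forward; pixel columns grow to the right and rows downward; lengths in m; the calibration is good to about 2 mm. A picture is of the moment at which its call begins. There is no depth.
- ctrl.sign_off(): hands the job in; it is judged then, once.
The state is a dict: "time": time; "joint_positions": joint angles; "joint_velocities": joint speeds; "tau": joint torques, N m; "tcp_pos": TCP position; "orientation": TCP orientation; "ft_force": force on the tool from outside, world axes, zero at the start; "torque": the same for the moment, N m; "gripper_width": finger opening in m; "grasp_force": force on a finger pad.
Only numpy, scipy, OpenCV 4.12 (cv2) and the standard library are available. Lean on these libraries where they do the work, as an engineer would, in place of code of your own. Each camera call takes 0.05 s, during which the arm holds its last target. There are 200 camera calls.

TASK

Get the jeweller's disc cutter ready for a sheet: first press both brass caps fully home, so that the guide plate is locked, then grip the punch with the red collar and draw it gently straight up by about 30 mm, so that its foot is clear of the sheet slot but still well inside the guide plate. Finish while holding the red punch there, still and without wedging it sideways in its bore; leave the blue punch down in its bore and do not disturb the hammer, the ring on its block or the jar.

Things in the scene. Friction and masses are not known exactly. Their poses are not given: they have to be found in the camera images.
- cutter: Steel disc cutter fixed to the bench, 84 (its x) by 190 (its y) by 68 mm high, yaw within 0.5 rad; origin: centre of its underside, z up. Die block z 0-26 mm, open sheet slot 26-32, guide plate 32-68. Two upright bores at x 0, y +30 and -30 mm, 21 mm wide, through the guide plate and down to a floor at z 10 mm. Brass caps at x 0, y +75 (left) and -75 mm (right).
- red_punch: Loose steel punch, 113 mm long, about 280 g, upright in either bore. Origin: centre of its foot, z up its axis. Shank 20 mm diameter up to 83 mm, red collar 26 mm diameter from 83 to 109 mm, steel striking face 22 mm diameter on top. It starts with its foot on the bore floor, the collar 93-119 mm above the bench. Only weight and rubbing hold it down; let go, it drops back.
- red_punch_head (a point): Centre of the red collar, on the punch's axis 96 mm above its foot: the place to grip.
- blue_punch: The same punch with a blue collar, in the other bore; it stays there.
- cap_left_top (a point): Centre of the top face of the left brass cap (at y = +75 mm on the cutter): a disc 28 mm diameter, 9 mm thick, on a red stem. Seated, the top face is 77 mm above the bench; it starts 6 to 10 mm higher.
- cap_right_top (a point): The same for the right brass cap (at y = -75 mm on the cutter).
- cap_left_body (a joint): Travel of the left cap, m: 0 = 10 mm proud, 0.010 = fully home, flat on the guide plate. It rubs with about 6 N and stays where it is left; there is no spring.
- cap_right_body (a joint): The same for the right cap.
- hammer: Bystander: brass-headed hammer lying on the bench at the robot's right; origin under its middle.
- ring_block: Bystander: loose dark wooden block, 60 by 50 by 36 mm, with a gold ring and green stone upright on it (69 mm high in all), at the robot's left; origin at the centre of its underside.
- jar: Bystander: amber glass jar with a steel lid, 52 mm diameter, 60 mm high, at the robot's left; origin at the centre of its underside.
There are look-alikes about, which are no part of the job. Leave any orange look-alike of the red_punch alone.

How it is judged:
On the way, in this order (a step that is already met when the one before it is completed fails the run):
1. both brass caps pressed fully home (value of joint each of cap_left_body, cap_right_body above 0.008 m), for 0.2 s.
2. the red punch raised in the grip, foot clear of the slot and still in the guide (z of red_punch in the frame of cutter between 0.034 and 0.048 m and angle between red_punch's own z axis and vertical below 0.07 rad and contact force between the fingers and red_punch above 1.5 N), for 0.3 s.
At the end, for the whole second after the job is handed in: Both caps within 2 mm of fully home; the red punch held by the fingers, still (under 20 mm/s), upright in its own bore within 0.07 rad, its foot 34 to 48 mm above the cutter's underside (raised 24 to 38 mm) and pressed against the bore with less than 15 N; the blue punch within 4 mm of fully down (all of step 1 and all of step 2 and contact force between red_punch and cutter below 15 N and linear speed of red_punch below 0.02 m/s and horizontal distance between red_punch and cutter below 0.034 m and z of blue_punch in the frame of cutter below 0.014 m); the arm keeps its last pose, push and grip.
It fails at once if the red punch is drawn so far that it is no longer well inside the guide plate (foot over 56 mm) (z of red_punch in the frame of cutter above 0.056 m).
It fails at once if the red punch is forced against its bore (over 70 N) (contact force between red_punch and cutter above 70 N).
It fails at once if the blue punch is lifted (z of blue_punch in the frame of cutter above 0.02 m).
It fails at once if the hammer, ring block or jar is moved by more than 25 mm (distance of any of hammer, ring_block, jar from where it was at the start of the episode above 0.025 m).
It fails at once if the ring block or jar is tipped (angle between any of ring_block, jar's own z axis and vertical above 0.4 rad).
It also fails if it takes over 42 s, if anything falls off the work surface, if the arm or the gripper's body presses on something with over 40 N, if the wrist force passes 120 N, or if a joint passes its speed limit or range.

## Working session

There is one attempt and no reset: what is moved stays moved. The work goes in short steps, Python scripts to look and compute and a shell command to move; the robot and the scene stay as the last step left them, time stands still between calls to the robot, and variables do not carry over. Pictures are saved under pics/ and viewed, at most 10 in all, crops included, and the job is handed in when it is done.

```bash
mkdir -p pics; python3 - <<'E'
from cell import ctrl, optics
import cv2
for n in ("scene","top"):
    c=optics.camera(n); cv2.imwrite(f"pics/{n}0.png",c["pixels"])
    print(n,c["fx"],c["fy"],c["cx"],c["cy"],c["position"],c["orientation"])
print(ctrl.observe())
E
```

```text
scene 353.0137341857892 353.0137341857892 253.60624474022939 190.61696690453465 [0.89832722 0.58694552 0.54738535] [[-0.8514503   0.28354989 -0.44117099]
 [ 0.52441495  0.45293113 -0.72100094]
 [-0.00461966 -0.84525313 -0.53434615]]
top 382.56807495560156 382.56807495560156 252.60776864048321 196.69095460113238 [ 0.41111462 -0.03257393  1.04642012] [[ 0.00499478 -0.99477664  0.1019534 ]
 [-0.99997802 -0.00452416  0.00484678]
 [-0.00436021 -0.10197537 -0.99477737]]
{'time': 0.1, 'joint_positions': array([-1.44410726e+00,  2.21163511e-01,  1.52748765e+00,  7.79399263e-06,
        1.39466807e+00, -1.26091700e-01]), 'joint_velocities': array([ 0.00068784, -0.00166444, -0.0025838 ,  0.0009759 ,  0.00202061,
        0.00107698]), 'tau': array([ 1.29875287e-03, -4.95944309e+01, -3.88519371e+01,  7.01402617e-02,
        5.14752930e-02, -5.06896208e-05]), 'tcp_pos': array([ 0.15624536, -0.60459247,  0.22154135]), 'orientation': array([[ 9.68221071e-01,  2.50095808e-01, -2.10542004e-04],
       [ 2.50095796e-01, -9.68219581e-01,  1.71371040e-03],
       [ 2.24740897e-04, -1.71190619e-03, -9.99998509e-01]]), 'ft_force': array([ 0.73602526,  0.06197391, -0.50286149]), 'torque': array([-0.01034416, -0.01841309, -0.00905355]), 'grasp_force': 0.0, 'gripper_width': 0.08711425846891868}
```

View pics/top0.png

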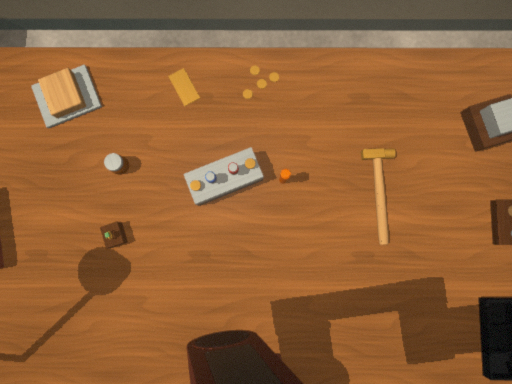

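View pics/scene0.png

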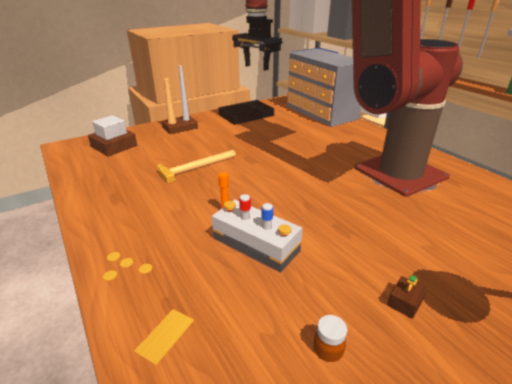

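```bash
python3 - <<'E'
import cv2,numpy as np
t=cv2.imread("pics/top0.png")[140:215,175:305]; s=cv2.imread("pics/scene0.png")[165:270,200:310]
a=cv2.resize(t,None,fx=6,fy=6,interpolation=cv2.INTER_CUBIC)[:,:780]
cv2.imwrite("pics/topz.png",a); cv2.imwrite("pics/scenez.png",cv2.resize(s,None,fx=5,fy=5,interpolation=cv2.INTER_CUBIC))
for n,r in (("top",(140,215,175,300)),("scene",(165,270,200,310))):
    im=cv2.imread(f"pics/{n}0.png")[r[0]:r[1],r[2]:r[3]]; h=cv2.cvtColor(im,cv2.COLOR_BGR2HSV)
    for nm,lo,hi in (("red",(172,120,60),(180,255,255)),("red0",(0,225,60),(4,255,255)),("blue",(105,90,40),(130,255,255)),("brass",(14,150,140),(24,255,255))):
        k,l,st,c=cv2.connectedComponentsWithStats(cv2.inRange(h,lo,hi))
        for i in range(1,k):
            if st[i,4]>8: print(n,nm,st[i]+[r[2],r[0],0,0,0],c[i]+[r[2],r[0]])
E
```

```text
top brass [175 140  67  22 419] [200.55369928 147.04534606]
top brass [249 140   7   8  16] [252.625 143.375]
top brass [254 140  11  11  31] [259.16129032 145.67741935]
top brass [260 140   4   4  13] [261.38461538 141.53846154]
top brass [264 140  36  39 615] [284.46666667 156.85853659]
top brass [197 149   8   8  12] [200.08333333 153.08333333]
top brass [208 150   5   5  11] [210.27272727 152.        ]
top brass [209 150  16  11  45] [216.93333333 155.37777778]
top brass [202 152   6   4   9] [204.55555556 153.55555556]
top brass [192 156  15  10  51] [198.74509804 160.29411765]
top brass [182 158   4   6   9] [183.77777778 160.22222222]
top brass [184 159  11  12  38] [188.23684211 165.        ]
top brass [245 159  10   9  73] [249.76712329 163.1369863 ]
top brass [175 164  11   9  28] [179.57142857 167.71428571]
top brass [175 175  11   9  45] [179.08888889 178.68888889]
top brass [191 181  10   9  76] [195.38157895 185.        ]
top brass [263 181  37  34 538] [284.96096654 198.71561338]
top brass [175 183  16  20  91] [180.38461538 191.48351648]
top brass [262 184   9  10  28
[... 471 characters left out ...]
7] [252.17647059 201.47058824]
top brass [175 201  50  14 213] [197.86384977 209.92488263]
top brass [218 202  10   3  17] [222.41176471 202.76470588]
top brass [242 205  22  10  85] [253.83529412 210.01176471]
top brass [222 206  11   9  31] [227.         210.32258065]
top brass [233 210   5   5  12] [234.91666667 212.83333333]
scene red0 [241 201   9   9  55] [245.38181818 205.45454545]
scene blue [262 209  11  12 113] [266.90265487 214.38938053]
scene brass [219 172  16  38 233] [226.22746781 192.24892704]
scene brass [279 225  12  10  98] [284.21428571 229.53061224]
scene brass [213 229  10   6  13] [217.53846154 231.84615385]
scene brass [270 257  13   7  21] [276.0952381  260.38095238]
```

View pics/topz.png

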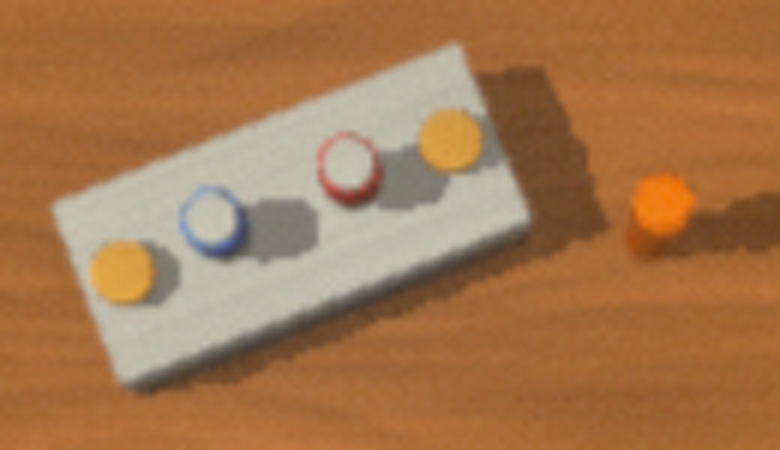

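View pics/scenez.png

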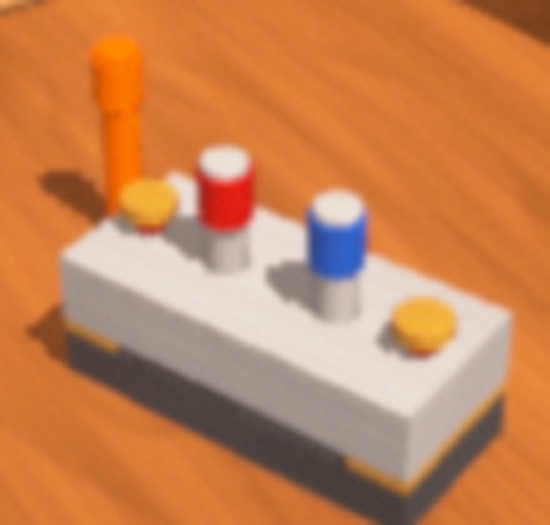

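```bash
python3 - <<'E'
from cell import ctrl, optics
import numpy as np
from scipy.optimize import least_squares
C={n:optics.camera(n) for n in("scene","top")}
def pr(n,p):
    c=C[n]; q=np.asarray(c["orientation"]).T@(np.asarray(p)-c["position"]); return np.array([c["cx"]+c["fx"]*q[0]/q[2],c["cy"]+c["fy"]*q[1]/q[2]])
O={"top":[(195.15,184.8),(249.75,163),(232.9,167.1),(210.4,176.25)],"scene":[(284.4,229),(229.4,204.2),(244.6,196.6),(267.2,205.8)]}
def P(v,s=1):
    x,y,a,zl,zr=v; 
    f=lambda d,z:np.array([x-np.sin(a)*d,y+np.cos(a)*d,z])
    return [f(.075,zl),f(-.075,zr),f(-.03,.123),f(.03,.123)]
r=lambda v:np.concatenate([pr(n,p)-o for n in C for p,o in zip(P(v),O[n])])
s=least_squares(r,[.5,.05,.3,.085,.085]); v=s.x
print(v,s.fun.round(2)); 
for p in P(v): print(p.round(4))
c=C["top"]; d=np.asarray(c["orientation"])@np.array([(285.4-c["cx"])/c["fx"],(174-c["cy"])/c["fy"],1]); print("orange",c["position"]+d*(.12-c["position"][2])/d[2])
o=ctrl.observe(); R=o["orientation"]; a=v[2]
for p in P(v):
    print("tool shift (units)", (R.T@(p-o["tcp_pos"])/.04).round(2))
# turn about tool z so tool y is along cutter x
y=np.array([np.cos(a),np.sin(a),0]); t=R.T@y; th=np.arctan2(-t[0],t[1]); print("turn",th,(th+np.pi)%(2*np.pi)-0, (th-np.pi))
E
```

```text
[0.56628778 0.0499189  0.38698306 0.08025907 0.08350602] [-0.6  -0.09 -0.48 -0.1  -0.63 -0.54 -0.68 -0.64 -0.27  0.76 -0.25  0.64
 -0.67  0.28 -1.03  0.19]
[0.538  0.1194 0.0803]
[ 0.5946 -0.0195  0.0835]
[0.5776 0.0221 0.123 ]
[0.555  0.0777 0.123 ]
orange [ 0.56227113 -0.10806518  0.12      ]
tool shift (units) [ 13.77 -15.14   3.56]
tool shift (units) [ 14.27 -11.42   3.47]
tool shift (units) [ 14.12 -12.54   2.49]
tool shift (units) [ 13.92 -14.02   2.49]
turn -1.704968047239356 1.436624606350437 -4.84656070082915
```

```bash
python3 -m pendant '{"targets":[[[0,0,0,0,-0.187],[0,0,0,0,-0.187],[0,0,0,0,-0.187],[0,0,0,0,-0.187],[0,0,0,0,-0.187],[0,0,0,0,-0.187],[0,0,0,0,-0.187],[0,0,0,0,-0.187],[0,0,0,0,-0.187],[0,0,0,0,-0.022]]]}'
python3 -m pendant '{"targets":[[[0,0.6,0.98,0,0],[0,0.6,0.98,0,0],[0,0.6,0.98,0,0],[0,0.6,0.98,0,0],[0,0.6,0.98,0,0],[0,0.6,0.98,0,0],[0,0.6,0.98,0,0],[0,0.6,0.98,0,0]]]}'
cat > h.py <<'E'
from cell import ctrl
import numpy as np
o=ctrl.observe();R=o["orientation"];a=0.387
print("t",o["time"],"tcp",o["tcp_pos"].round(4),"f",o["ft_force"].round(1),"w",o["gripper_width"].round(4),"g",o["grasp_force"],"tz",R[:,2].round(3))
y=np.array([np.cos(a),np.sin(a),0]);t=R.T@y;print("turn",np.arctan2(-t[0],t[1]).round(4))
for n,p in dict(L=(.538,.1194,.077),Rt=(.5946,-.0195,.077),red=(.5776,.0221,.087)).items(): print(n,(R.T@(np.array(p)-o["tcp_pos"])/.04).round(3))
E
python3 h.py
```

```text
time: 1.45
tcp_pos: [0.1563, -0.605, 0.2223]
orientation: [[-0.377, 0.926, -0.0], [0.926, 0.377, 0.001], [0.0, 0.0, -1.0]]
ft_force: [0.1, 0.5, 0.4]
gripper_width: 0.0017
grasp_force: 0.0
time: 2.45
tcp_pos: [0.375, -0.3077, 0.2227]
orientation: [[-0.374, 0.928, 0.0], [0.928, 0.374, -0.0], [-0.0, 0.0, -1.0]]
ft_force: [0.3, -0.1, -0.8]
gripper_width: 0.0
grasp_force: 0.0Traceback (most recent call last):
  File "h.py", line 4, in <module>
    print("t",o["time"],"tcp",o["tcp_pos"].round(4),"f",o["ft_force"].round(1),"w",o["gripper_width"].round(4),"g",o["grasp_force"],"tz",R[:,2].round(3))
                                                                                   ^^^^^^^^^^^^^^^^^^^^^^^^
AttributeError: 'float' object has no attribute 'round'
```

```bash
sed -i 's/o\["gripper_width"\].round(4)/o["gripper_width"]/' h.py
python3 -m pendant '{"targets":[[[0,0.57,0.97,0,0],[0,0.57,0.97,0,0],[0,0.57,0.97,0,0],[0,0.57,0.97,0,0],[0,0.57,0.97,0,0],[0,0.57,0.97,0,0],[0,0.57,0.97,0,0],[0,0.57,0.97,0,0],[0,0,0,0,0]]]}'
python3 h.py
```

```text
time: 3.58
tcp_pos: [0.5938, -0.0205, 0.2222]
orientation: [[-0.378, 0.926, -0.0], [0.926, 0.378, 0.001], [0.001, 0.0, -1.0]]
ft_force: [-0.3, -0.3, 0.2]
gripper_width: 0.0002
grasp_force: 0.0
t 3.575 tcp [ 0.5938 -0.0205  0.2222] f [-0.3 -0.3  0.2] w 0.000177611143100168 g 0.0 tz [-0.     0.001 -1.   ]
turn 0.0004
L [3.762 0.028 3.632]
Rt [0.012 0.026 3.629]
red [1.136 0.026 3.38 ]
```

Descend to about 95 mm, then look.

```bash
python3 -m pendant '{"targets":[[[0,0.01,0.03,0.8,0],[0,0,0,0.8,0],[0,0,0,0.8,0],[0,0,0,0.7,0],[0,0,0,0,0]]]}'
python3 - <<'E'
from cell import optics
import cv2,numpy as np
t=optics.camera("top")["pixels"][125:225,185:315]; s=optics.camera("scene")["pixels"][150:270,180:310]
cv2.imwrite("pics/press.png",np.hstack([cv2.resize(t,(390,300)),cv2.resize(s,(390,360))[:300]]))
E
```

```text
time: 4.2
tcp_pos: [0.5911, -0.0226, 0.0958]
orientation: [[-0.375, 0.927, -0.006], [0.927, 0.375, 0.001], [0.003, -0.005, -1.0]]
ft_force: [-0.2, -1.2, 0.7]
gripper_width: 0.0006
grasp_force: 0.0
```

View pics/press.png

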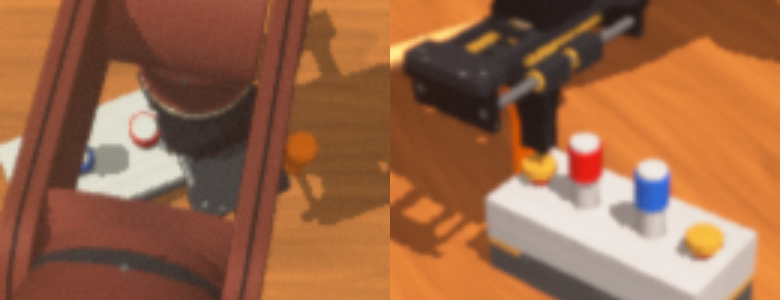

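Fingers are right over the right cap (crop 540,160). Press down.

```bash
python3 h.py; python3 -m pendant '{"targets":[[[0,0.03,0.05,0.1,0],[0,0,0.03,0.1,0],[0,0,0,0.1,0],[0,0,0,0.1,0],[0,0,0,0.05,0],[0,0,0,0,0],[0,0,0,0,0]]]}'; python3 h.py
```

```text
t 4.3 tcp [ 0.5939 -0.0227  0.0993] f [-0.2 -0.1  0.1] w 0.00033079859062602973 g 0.0 tz [ 0. -0. -1.]
turn -0.0018
L [3.818 0.04  0.556]
Rt [0.069 0.046 0.558]
red [1.192 0.043 0.307]
time: 5.18
tcp_pos: [0.5968, -0.0197, 0.0811]
orientation: [[-0.377, 0.926, 0.001], [0.926, 0.377, -0.0], [-0.0, 0.001, -1.0]]
ft_force: [0.5, 1.4, 5.8]
gripper_width: 0.0004
grasp_force: 2.4
t 5.175 tcp [ 0.5968 -0.0197  0.0811] f [0.5 1.4 5.8] w 0.0003500960399228904 g 2.4380822860985063 tz [ 0.001 -0.    -1.   ]
turn 0.0
L [ 3.776 -0.047  0.101]
Rt [ 0.026 -0.048  0.102]
red [ 1.149 -0.049 -0.148]
```

Moving with about 6 N. Continue until it seats firmly.

```bash
python3 -m pendant '{"targets":[[[0,0,0,0.05,0],[0,0,0,0.05,0],[0,0,0,0.03,0],[0,0,0,0.03,0],[0,0,0,0,0],[0,0,0,0,0]]]}'; python3 h.py
```

```text
time: 5.92
tcp_pos: [0.5969, -0.0198, 0.0772]
orientation: [[-0.378, 0.926, 0.001], [0.926, 0.378, -0.0], [-0.001, 0.001, -1.0]]
ft_force: [-7.8, 1.8, 21.8]
gripper_width: 0.0006
grasp_force: 10.6
t 5.925 tcp [ 0.5969 -0.0198  0.0772] f [-7.8  1.8 21.8] w 0.00057162082348984 g 10.560642338823527 tz [ 0.001 -0.    -1.   ]
turn 0.0003
L [ 3.777 -0.049  0.004]
Rt [ 0.027 -0.05   0.006]
red [ 1.151 -0.051 -0.245]
```

```bash
python3 -m pendant '{"targets":[[[0,0,0,-0.5,0],[0,0,0,-0.8,0],[0,0,0,-0.8,0],[0,0.75,-0.01,0,0],[0,0.75,-0.01,0,0],[0,0.75,-0.01,0,0],[0,0.75,-0.02,0,0],[0,0.75,0,0,0],[0,0,0,0.7,0],[0,0,0,0.7,0],[0,0,0,0,0],[0,0,0,0,0]]]}'; python3 h.py
```

```text
time: 7.42
tcp_pos: [0.5385, 0.1183, 0.1031]
orientation: [[-0.377, 0.926, 0.001], [0.926, 0.377, 0.0], [-0.0, 0.001, -1.0]]
ft_force: [-0.7, -0.3, 0.0]
gripper_width: 0.0007
grasp_force: 0.0
t 7.425 tcp [0.5385 0.1183 0.1031] f [-0.7 -0.3  0. ] w 0.0006509612126810482 g 0.0 tz [ 0.001  0.    -1.   ]
turn -0.0002
L [ 0.03  -0.002  0.653]
Rt [-3.72e+00 -1.00e-03  6.54e-01]
red [-2.597e+00 -2.000e-03  4.040e-01]
```

```bash
python3 -m pendant '{"targets":[[[0,0.01,0,0.1,0],[0,0,0,0.1,0],[0,0,0,0.1,0],[0,0,0,0.1,0],[0,0,0,0.1,0],[0,0,0,0.1,0],[0,0,0,0,0],[0,0,0,0,0]]]}'; python3 h.py
```

```text
time: 8.43
tcp_pos: [0.5377, 0.1187, 0.0782]
orientation: [[-0.377, 0.926, -0.0], [0.926, 0.377, -0.0], [0.0, -0.0, -1.0]]
ft_force: [-1.2, -0.4, 1.9]
gripper_width: 0.0006
grasp_force: 1.1
t 8.425 tcp [0.5377 0.1187 0.0782] f [-1.2 -0.4  1.9] w 0.0005819244751620366 g 1.0742875822688802 tz [-0. -0. -1.]
turn 0.0
L [0.012 0.014 0.029]
Rt [-3.737  0.013  0.029]
red [-2.614  0.012 -0.221]
```

```bash
python3 -m pendant '{"targets":[[[0,0,0,0.05,0],[0,0,0,0.04,0],[0,0,0,0.03,0],[0,0,0,0,0],[0,0,0,0,0]]]}'; python3 h.py
```

```text
time: 9.05
tcp_pos: [0.5379, 0.1188, 0.0771]
orientation: [[-0.378, 0.926, -0.0], [0.926, 0.378, -0.0], [-0.0, -0.0, -1.0]]
ft_force: [-14.3, -2.4, 30.4]
gripper_width: 0.0006
grasp_force: 14.8
t 9.05 tcp [0.5379 0.1188 0.0771] f [-14.3  -2.4  30.4] w 0.0005532162014889879 g 14.813169110566378 tz [-0. -0. -1.]
turn 0.0005
L [0.014 0.009 0.003]
Rt [-3.736  0.007  0.004]
red [-2.613  0.006 -0.246]
```

```bash
python3 -m pendant '{"targets":[[[0,0,0,-0.5,0],[0,0,0,-0.8,0],[0,0,0,-0.8,0],[0.5,-0.65,0,0,0],[1,-0.65,0,0,0],[1,-0.65,0,0,0],[1,-0.65,0,0,0],[1,0,0,0,0],[1,0,0,0,0],[1,0,0,0,0]]]}'; python3 h.py
python3 - <<'E'
from cell import optics
import cv2,numpy as np
t=optics.camera("top")["pixels"][125:225,165:295]; s=optics.camera("scene")["pixels"][150:270,180:310]
cv2.imwrite("pics/over.png",np.hstack([cv2.resize(t,(390,300)),cv2.resize(s,(390,360))[:300]]))
E
```

```text
time: 10.3
tcp_pos: [0.5766, 0.0233, 0.1571]
orientation: [[-0.378, 0.926, -0.0], [0.926, 0.378, 0.0], [0.0, -0.0, -1.0]]
ft_force: [-0.0, 0.0, 0.4]
gripper_width: 0.0623
grasp_force: 0.0
t 10.3 tcp [0.5766 0.0233 0.1571] f [-0.   0.   0.4] w 0.062344594788221394 g 0.0 tz [-0.  0. -1.]
turn 0.0009
L [2.589 0.016 2.004]
Rt [-1.161  0.013  2.003]
red [-0.037  0.012  1.753]
```

View pics/over.png

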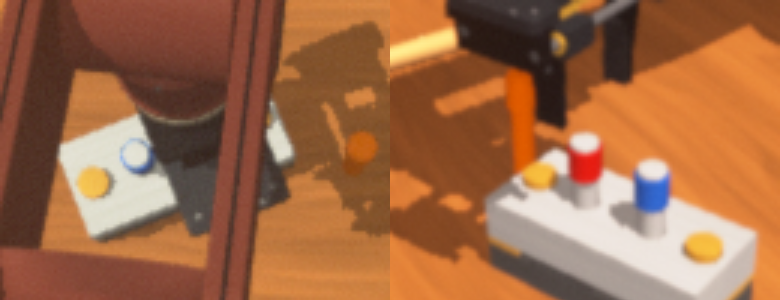

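```bash
python3 -m pendant '{"targets":[[[1,-0.03,0.01,0,0],[1,0,0,0.4,0],[1,0,0,0.4,0],[1,0,0,0.4,0],[1,0,0,0.3,0],[1,0,0,0.2,0],[1,0,0,0,0],[1,0,0,0,0]]]}' 5; python3 h.py
```

```text
time: 11.4
tcp_pos: [0.5783, 0.0214, 0.0899]
orientation: [[-0.377, 0.926, 0.001], [0.926, 0.377, -0.0], [-0.0, 0.001, -1.0]]
ft_force: [-0.4, 0.5, -0.2]
gripper_width: 0.0873
grasp_force: 0.0
t 11.4 tcp [0.5783 0.0214 0.0899] f [-0.4  0.5 -0.2] w 0.08727501421869444 g 0.0 tz [ 0.001 -0.    -1.   ]
turn -0.0001
L [ 2.649 -0.009  0.322]
Rt [-1.101 -0.009  0.323]
red [ 0.023 -0.01   0.073]
```

```bash
python3 -m pendant '{"targets":[[[0.6,0,0,0,0],[0.45,0,0,0,0],[0.36,0,0,0,0],[0.36,0,0,0,0],[0.34,0,0,0,0],[0.32,0,0,0,0],[0.31,0,0,0,0],[0.31,0,0,0,0]]]}' 5; python3 h.py
```

```text
time: 12.4
tcp_pos: [0.5778, 0.0215, 0.0893]
orientation: [[-0.377, 0.926, 0.0], [0.926, 0.377, 0.0], [0.0, 0.0, -1.0]]
ft_force: [0.1, -0.5, 0.0]
gripper_width: 0.0275
grasp_force: 0.0
t 12.4 tcp [0.5778 0.0215 0.0893] f [ 0.1 -0.5  0. ] w 0.027547957912836145 g 0.0 tz [ 0.  0. -1.]
turn 0.0
L [2.642e+00 2.000e-03 3.090e-01]
Rt [-1.108  0.002  0.309]
red [0.016 0.001 0.059]
```

```bash
python3 -m pendant '{"targets":[[[0.31,0.01,0,0.05,0],[0.27,0,0,0,0],[0.2,0,0,0,0],[0.2,0,0,0,0],[0.2,0,0,0,0]]]}' 12; python3 h.py
```

```text
time: 13.02
tcp_pos: [0.5774, 0.0219, 0.0871]
orientation: [[-0.377, 0.926, -0.001], [0.926, 0.377, 0.0], [0.0, -0.0, -1.0]]
ft_force: [0.4, 0.7, -1.6]
gripper_width: 0.0257
grasp_force: 12.0
t 13.025 tcp [0.5774 0.0219 0.0871] f [ 0.4  0.7 -1.6] w 0.025744418120799764 g 12.005411179270595 tz [-0.001  0.    -1.   ]
turn -0.0
L [2.629 0.008 0.252]
Rt [-1.121  0.008  0.251]
red [0.003 0.007 0.001]
```

```bash
python3 -m pendant '{"targets":[[[0.2,0,0,0,0],[0.2,0,0,0,0],[0.2,0,0,-0.05,0],[0.2,0,0,-0.05,0],[0.2,0,0,-0.05,0],[0.2,0,0,-0.05,0],[0.2,0,0,0,0]]]}' 20; python3 h.py
```

```text
time: 13.9
tcp_pos: [0.5779, 0.0218, 0.0957]
orientation: [[-0.377, 0.926, 0.001], [0.926, 0.377, -0.0], [-0.0, 0.0, -1.0]]
ft_force: [0.6, 0.4, -2.8]
gripper_width: 0.0257
grasp_force: 20.0
t 13.9 tcp [0.5779 0.0218 0.0957] f [ 0.6  0.4 -2.8] w 0.025655928489592472 g 20.00196205917746 tz [ 0.001 -0.    -1.   ]
turn 0.0
L [ 2.635e+00 -2.000e-03  4.660e-01]
Rt [-1.115 -0.002  0.467]
red [ 0.009 -0.003  0.216]
```

Punch weight (2.8 N) carried freely, no side force. Continue to about +30 mm.

```bash
python3 -m pendant '{"targets":[[[0.2,0,0,-0.08,0],[0.2,0,0,-0.08,0],[0.2,0,0,-0.08,0],[0.2,0,0,-0.08,0],[0.2,0,0,-0.08,0],[0.2,0,0,-0.08,0],[0.2,0,0,-0.05,0],[0.2,0,0,0,0],[0.2,0,0,0,0],[0.2,0,0,0,0],[0.2,0,0,0,0]]]}'; python3 h.py
python3 - <<'E'
from cell import optics
import cv2
s=optics.camera("scene")["pixels"][150:270,180:310]
cv2.imwrite("pics/end.png",cv2.resize(s,(585,540),interpolation=cv2.INTER_CUBIC))
E
```

```text
time: 15.28
tcp_pos: [0.5776, 0.0219, 0.1164]
orientation: [[-0.377, 0.926, -0.0], [0.926, 0.377, 0.0], [0.0, -0.0, -1.0]]
ft_force: [-0.5, 0.1, -3.1]
gripper_width: 0.0252
grasp_force: 20.0
t 15.275 tcp [0.5776 0.0219 0.1164] f [-0.5  0.1 -3.1] w 0.02517767740874704 g 20.00193734653294 tz [-0.  0. -1.]
turn -0.0
L [2.632 0.004 0.985]
Rt [-1.118  0.004  0.985]
red [0.005 0.003 0.735]
```

View pics/end.png

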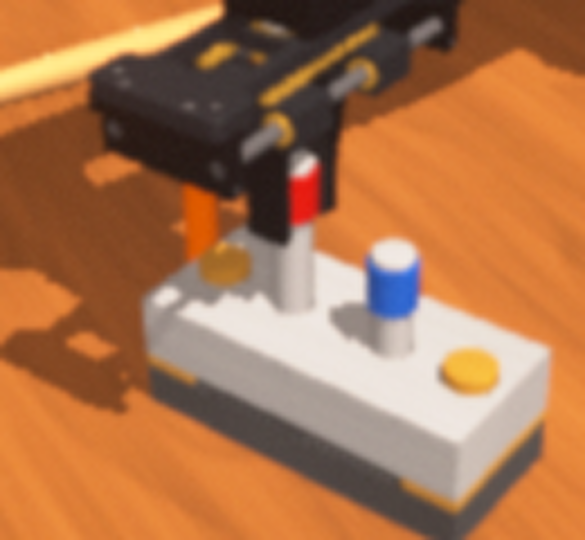

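The red collar (305,195) is raised about 30 mm and the punch is upright. Blue (392,290) is down, and both caps (225,265; 470,370) are flat. Side force is under 1 N.

```bash
python3 -c "
from cell import ctrl
print(ctrl.sign_off())"
```

```text
the job is handed in; nothing more can be done
None
```

Handed in (no verdict returned): both caps read fully home, and the red punch is held still about 29 mm up, upright, with under 1 N of side force, while the blue punch is still down.

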